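# Dress the sharpening stone with the green lapping block

### The job

Dress the clinic's sharpening stone with the green-gripped lapping block: set the block on the red-marked end of the stone, lengthwise along it, press until the sprung bed has sunk about half of its 16 mm travel, and sweep it in one straight stroke to the other end with that steady pressure, not lifting, easing off or forcing the bed down to its stop on the way. Leave the block standing on the stone at that other, unmarked end, released. Leave the orange block alone.

Things in the scene. Friction and masses are not known exactly. Their poses are not given: they have to be found in the camera images.
- green_grip (a point): Green lapping block, the one to use: steel sole plate 70 x 40 x 8 mm (flat underside is the working face) with an upright green plastic grip 60 mm long, 20 mm wide, 52 mm high on it; 60 mm tall in all, about 0.12 kg, stands on the work surface. This point: centre of the grip, 34 mm above the underside; x along block and grip, y across the 20 mm width (grasp there), z up.
- orange_grip (a point): Orange lapping block, the wrong one, to be left alone: steel sole plate 70 x 40 x 8 mm (flat underside is the working face) with an upright orange plastic grip 60 mm long, 20 mm wide, 52 mm high on it; 60 mm tall in all, about 0.12 kg, stands on the work surface. This point: centre of the grip, 34 mm above the underside; x along block and grip, y across the 20 mm width (grasp there), z up.
- stone_face (a point): Centre of the dark grey sharpening stone's upper face, 200 mm along x, 60 mm along y, level, 52 mm above the work surface unloaded; it sinks with the bed. The steel frame round it (226 x 82 mm, 34 mm high) is fixed. x runs from the red-marked end (-100 mm: its frame end is red) to the unmarked end (+100 mm), z up. A block flush with a stone end has its centre 65 mm from this point.
- stone (a joint): How far the sprung bed with the stone has sunk straight down, in m: 0 unloaded, 0.016 at its stop. Spring: about 0.9 N starts it, then 0.6 N per mm (8 mm takes about 5.7 N). The block's own weight sinks it less than 2 mm.
Mind the look-alikes: they are no part of the job. Leave any purple look-alike of the part that bears green_grip alone.

How it is judged:
On the way, in this order (a step that is already met when the one before it is completed fails the run):
1. the green block is pressed on the red-marked end, lengthwise, the bed sunk more than 3 mm (x of green_grip in the frame of stone_face between -0.095 and -0.045 m and y of green_grip in the frame of stone_face between -0.02 and 0.02 m and z of green_grip in the frame of stone_face between 0.028 and 0.04 m and angle between the x axis of green_grip and the x axis of stone_face, either way round below 0.3 rad and value of joint stone above 0.003 m and contact force between green_block and stone above 0.5 N), for 0.1 s.
2. it passes the middle of the stone still pressed (x of green_grip in the frame of stone_face between -0.025 and 0.025 m and y of green_grip in the frame of stone_face between -0.02 and 0.02 m and z of green_grip in the frame of stone_face between 0.028 and 0.04 m and angle between the x axis of green_grip and the x axis of stone_face, either way round below 0.3 rad and value of joint stone above 0.003 m and contact force between green_block and stone above 0.5 N), for 0.04 s.
3. it reaches the unmarked end still pressed (x of green_grip in the frame of stone_face between 0.045 and 0.095 m and y of green_grip in the frame of stone_face between -0.02 and 0.02 m and z of green_grip in the frame of stone_face between 0.028 and 0.04 m and angle between the x axis of green_grip and the x axis of stone_face, either way round below 0.3 rad and value of joint stone above 0.003 m and contact force between green_block and stone above 0.5 N), for 0.04 s.
At the end, for the whole second after the job is handed in: The green block stands upright on the stone at its unmarked end, lengthwise within 17 degrees, its centre 40 to 98 mm past the stone's centre and within 24 mm of its centre line, at rest and released, the bed risen again to within 4 mm (x of green_grip in the frame of stone_face between 0.04 and 0.098 m and y of green_grip in the frame of stone_face between -0.024 and 0.024 m and z of green_grip in the frame of stone_face between 0.028 and 0.04 m and angle between the x axis of green_grip and the x axis of stone_face, either way round below 0.3 rad and angle between green_grip's own z axis and vertical below 0.1 rad and linear speed of green_block below 0.02 m/s and value of joint stone below 0.004 m); the robot touches nothing.
It fails at once if over the middle stretch of the stone (40 mm either side of its centre) the block is lifted or the pressure eased, so that the bed sinks less than 1.5 mm, the block being less than 30 mm above the face (x of green_grip in the frame of stone_face between -0.04 and 0.04 m and y of green_grip in the frame of stone_face between -0.05 and 0.05 m and z of green_grip in the frame of stone_face below 0.064 m and value of joint stone below 0.0015 m).
It fails at once if the bed is forced down to its stop (value of joint stone above 0.0157 m).
It fails at once if the green block presses on the stone with more than 25 N (contact force between green_block and stone above 25 N).
It fails at once if the orange block is moved more than 20 mm (distance of orange_grip from where it was at the start of the episode above 0.02 m).
It also fails if it takes over 45 s, if anything falls off the work surface, if the arm or the gripper's body presses on something with over 40 N, if the wrist force passes 120 N, or if a joint passes its speed limit or range.

### The arm

A 6-joint arm with a two-finger parallel gripper is mounted at the origin on a cart in front of the work surface, level with it; the furniture and walls round the work are solid. World frame = base frame: x ahead of the robot, y to its left, z up, the work surface at z = 0. Lengths are in m, angles in rad, forces in N, time in s.
With the tool pointing down it reaches from about 0.275 to 0.775 m from the base axis. Payload 14.6 kg.
Tool frame: the origin (TCP) lies where the fingers leave the gripper's body, on its centre line; the fingertips stand 73 mm ahead of it and the grasp point (between the pads) lies 54 mm ahead of it; x points along the fingers, y is the direction in which the jaws open and shut, and the axes are right-handed (so a half turn about x gives the same grasp; the last joint's range is limited). The gripper opens to 85 mm and grips with 20 to 120 N. Pads are 22 mm wide; open, the fingers measure 114 mm over their backs; the gripper's body (76 mm by 85 mm) begins 54 mm behind the grasp point. The pads swing forward as they close: fully open they stand 13 mm farther back than shut.
Start: joints at [1, 0.263, -0.048, 1.259, 0, 1.415], TCP at [0.212, 0.48, 0.304] pointing down, gripper open.
Joint ranges: [-2.65, 2.65], [-0.89, 1.7], [-1.18, 1.37], [-2.13, 2.11], [-1.35, 1.29], [-3.14, 3.14]. Speed limits (rad/s): [1.89, 1.89, 2.57, 2.79, 3.14, 3.14].

### API

Orientations are given as a unit quaternion [x, y, z, w].
In Python, from station import env gives the robot as it stands. The module is installed in compiled form; this text tells all that it offers.
- The arm moves only by the tool play_rows, never from a script. Its argument "targets" is a list that holds one entry, the list of rows, each a list of 7 numbers: the shift along the tool's x, y, z in cm, then the turn, a rotation vector about the tool's x, y, z in rad, then the opening, from 0 (shut) to 1 (fully open). A call has 1 to 5 rows; each row is the pose to reach, as a shift and turn from the pose commanded when the call began, along the tool's axes at that moment; what a row does not reach only later rows make up. A row lasts 1/12 s, in which the tool goes at most 41.7 mm and 7.16 degrees, less where a joint would pass 70% of its speed; a pose out of reach is approached as far as the arm can. A call with a gripper value outside its range is refused whole. The fingers move at their own pace and stop on an object; "squeeze" is the grip in N (left out, the last holds). Time passes only in rows, so rows that repeat a pose let the fingers close. It gives the time, the measured TCP pose, the force and the opening at its end, in the units of the state.
- env.observe(): the state, without advancing time (a new reading comes with each control period).
- env.get_image(name): name is "scene" or "side" or "wrist"; returns a dict with "frame" (420x560x3 uint8, red, green, blue), "vertical_fov" (degrees; the focal length in pixels is half the picture's height over the tangent of half this angle, whatever the lens; pixels are square), "cx", "cy" (the principal point, pixels), "pose" (4x4, takes a point from camera to world coordinates); the wrist camera has in their place "tool_from_camera" (4x4, takes a point from camera to tool coordinates, whose origin is the TCP and whose axes are the tool frame's). Camera axes: x right, y up, looking along -z (the intrinsics and any distortion apply to the point x, -y, -z); pixel columns grow to the right and rows downward; lengths in m; the calibration is good to about 2 mm. A picture is of the moment at which its call begins: read the wrist's pose just before it. There is no depth.
- env.finish_job(): hands the job in, once; it reports no verdict.
The state is a dict: "time": time; "qpos": joint angles; "qd": joint speeds; "joint_efforts": joint torques, N m; "position": TCP position; "eef_rot": TCP orientation; "force": force on the tool from outside, world axes, zero at the start; "moment": the same for the moment, N m; "finger_gap": opening from 0.0 (shut) to 1.0 (fully open).
Only numpy, scipy, OpenCV 4.12 (cv2) and the standard library are available. Lean on these libraries where they do the work, as an engineer would, in place of code of your own. Each camera call takes 0.05 s, during which the arm holds its last target.

## Working session

There is one attempt and no reset: what is moved stays moved. The work goes in short steps, Python scripts to look and compute and a tool call to move; the robot and the scene stay as the last step left them, time stands still between calls to the robot, and variables do not carry over. Pictures are saved under pics/ and viewed, and the job is handed in when it is done.

Besides the shell and the picture viewer there is one more tool, called after ">>>" by a JSON object that holds its "fn" and its "kwargs". play_rows: Moves the arm, as the interface text tells. Its arguments: {"type":"object","properties":{"targets":{"type":"array"},"squeeze":{"type":"number"}},"required":["targets"]}

```bash
mkdir -p pics; cat > h.py <<'E'
import numpy as np,cv2
from station import env
def snap(n,tag):
    im=env.get_image(n); cv2.imwrite(f'pics/{tag}.png',im['frame'][:,:,::-1]); 
    import pickle; pickle.dump(im,open(f'pics/{tag}.pkl','wb')); return im
E
python3 - <<'E'
from h import *
print(env.observe())
for n in ('scene','side','wrist'):
    im=snap(n,n+'0'); print({k:v for k,v in im.items() if k!='frame'})
a=[cv2.imread(f'pics/{n}0.png') for n in('scene','side')]
E
```

```text
{'time': 0.0, 'qpos': array([ 9.99652067e-01,  2.63532861e-01, -4.89306275e-02,  1.25939497e+00,
        3.00859585e-05,  1.41548266e+00]), 'qd': array([ 7.56288945e-04, -6.56786552e-04, -2.79622052e-04,  6.32853493e-05,
       -6.42050836e-04,  1.20983386e-03]), 'joint_efforts': array([-1.13459220e-03, -6.37625813e+01,  3.84566116e+01,  1.37527578e-02,
       -6.84424822e-05,  5.24194149e-05]), 'position': array([0.21197402, 0.48009417, 0.30342222]), 'eef_rot': array([ 0.14561411,  0.69202135, -0.14630859,  0.69173462]), 'force': array([-0.40469618,  0.04660173, -0.49465881]), 'moment': array([0.04716475, 0.00714699, 0.01076647]), 'finger_gap': 1.0012635658593547}
{'vertical_fov': 56.680755439534735, 'cx': 282.54983976111043, 'cy': 210.40728366368256, 'pose': array([[ 0.54482113,  0.64262491, -0.53870509,  0.01815695],
       [-0.83854482,  0.42023061, -0.34676911, -0.21232501],
       [ 0.0035379 ,  0.6406555 ,  0.7678203 ,  0.70501625],
       [ 0.        ,  0.        ,  0.        ,  1.        ]])}
{'vertical_fov': 52.81327453040391, 'cx': 278.42599527746796, 'cy': 214.46359582302395, 'pose': array([[ 0.98695972,  0.04580276, -0.15431341,  0.33628304],
       [-0.15891024,  0.43002442, -0.88872185, -0.75593135],
       [ 0.02565262,  0.90165465,  0.43169531,  0.48026065],
       [ 0.        ,  0.        ,  0.        ,  1.        ]])}
{'vertical_fov': 61.16402099998476, 'cx': 281.0245642450365, 'cy': 207.67447487324233, 'tool_from_camera': array([[-1.29663232e-03,  3.21710472e-01, -9.46837204e-01,
        -7.00923393e-02],
       [ 9.99998713e-01,  1.31127890e-03, -9.23895358e-04,
        -7.03123713e-04],
       [ 9.44340840e-04, -9.46837184e-01, -3.21711758e-01,
        -8.32213086e-02],
       [ 0.00000000e+00,  0.00000000e+00,  0.00000000e+00,
         1.00000000e+00]])}
```

View pics/scene0.png

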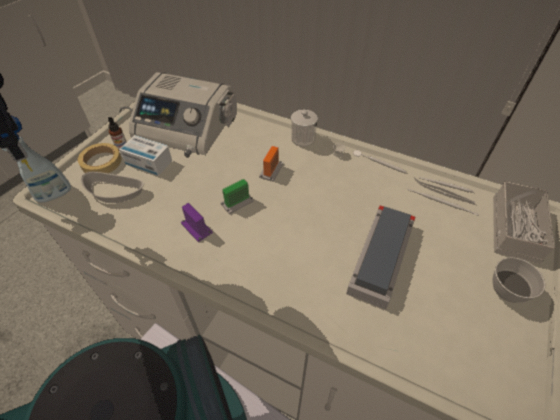

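View pics/side0.png

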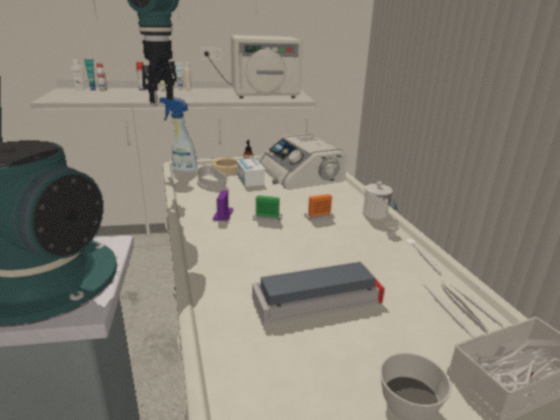

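View pics/wrist0.png

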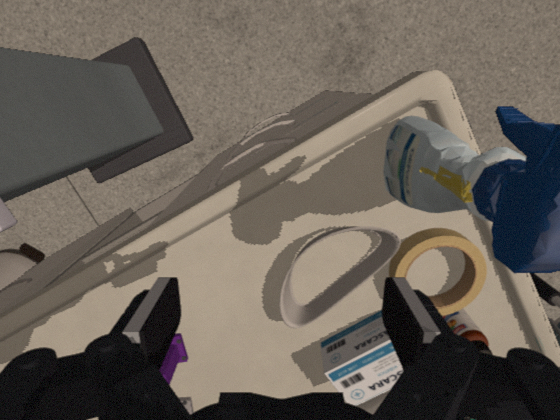

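Scene view: there are three candidates. Purple is at (195,222), green at (236,193) and orange at (270,162). Green fits the description. The stone is at about (385,255), with its red end at the top (397,210), farther from the robot. I'll confirm with crops and measure.

```bash
cat >> h.py <<'E'
import pickle
def load(t): return pickle.load(open(f'pics/{t}.pkl','rb'))
def ray(im,u,v,T=None):
    T=im['pose'] if T is None else T
    f=im['frame'].shape[0]/2/np.tan(np.radians(im['vertical_fov'])/2)
    d=T[:3,:3]@np.array([(u-im['cx'])/f,-(v-im['cy'])/f,-1]); return T[:3,3],d
def onz(im,u,v,z,T=None):
    o,d=ray(im,u,v,T); return o+d*(z-o[2])/d[2]
def proj(im,p,T=None):
    T=im['pose'] if T is None else T
    f=im['frame'].shape[0]/2/np.tan(np.radians(im['vertical_fov'])/2)
    c=T[:3,:3].T@(np.asarray(p)-T[:3,3]); return im['cx']+f*c[0]/-c[2], im['cy']-f*c[1]/-c[2]
E
python3 - <<'E'
from h import *
s,d=load('scene0'),load('side0')
A=cv2.resize(s['frame'][130:310,160:430],None,fx=2.9,fy=2.9,interpolation=cv2.INTER_CUBIC)
cv2.imwrite('pics/c1.png',A[:,:,::-1])
B=cv2.resize(d['frame'][180:320,200:400],None,fx=4,fy=4,interpolation=cv2.INTER_CUBIC)
cv2.imwrite('pics/c2.png',B[:,:,::-1])
for im in (s,d):
    h=cv2.cvtColor(im['frame'],cv2.COLOR_RGB2HSV)
    m=cv2.inRange(h,(45,90,40),(80,255,255))
    n,l,st,c=cv2.connectedComponentsWithStats(m)
    for i in range(1,n):
        if st[i,4]>30: print(st[i],c[i])
    print(onz(im,*c[np.argmax(st[1:,4])+1],0.034))
E
```

```text
[223 180  26  27 416] [235.37980769 192.44711538]
[0.47447495 0.21256231 0.034     ]
[257 196  22  21 411] [267.16545012 206.1216545 ]
[0.47506981 0.21435641 0.034     ]
```

View pics/c1.png

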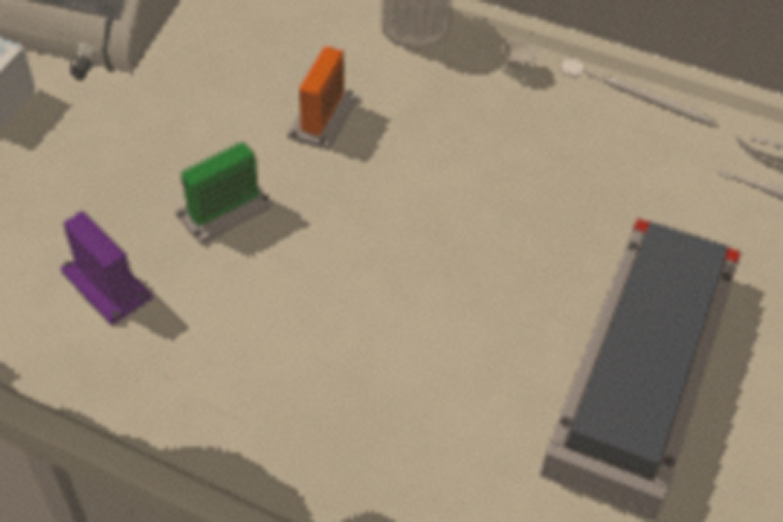

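View pics/c2.png

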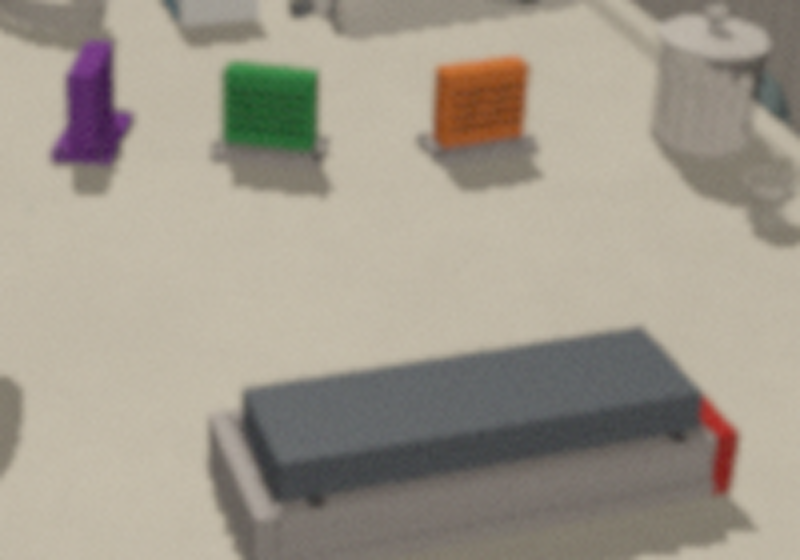

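Crops confirm: green is the middle one (crop1 (222,183)), with steel sole and upright grip. The stone's red frame end is on the far (+x) side, at crop1 (640,225)–(735,255).

```bash
python3 - <<'E'
from h import *
s,d=load('scene0'),load('side0')
c1=lambda x,y:((x+.5)/2.9-.5+160,(y+.5)/2.9-.5+130)
c2=lambda x,y:((x+.5)/4-.5+200,(y+.5)/4-.5+180)
print('scene stone',[onz(s,*c1(*p),.052)[:2].round(4) for p in((650,224),(727,250),(657,460),(570,432))])
P=[onz(d,*c2(*p),.052)[:2] for p in((643,328),(697,393),(280,462),(245,392))]
print('side stone',np.round(P,4))
print('green top scene',[onz(s,*c1(*p),.060)[:2].round(4) for p in((246,145),(258,153),(192,182),(183,173))])
# top end centers
print('green top side',[onz(d,*c2(*p),.060)[:2].round(4) for p in((225,64),(317,70))])
# minAreaRect on top face colour
h=cv2.cvtColor(s['frame'],cv2.COLOR_RGB2HSV)
print(h[180:208,235,2])
E
```

```text
scene stone [array([ 0.6068, -0.0987]), array([ 0.6146, -0.1571]), array([ 0.4232, -0.1836]), array([ 0.4111, -0.1273])]
side stone [[ 0.6128 -0.0981]
 [ 0.6188 -0.1542]
 [ 0.4249 -0.1818]
 [ 0.4167 -0.1287]]
green top scene [array([0.5001, 0.2028]), array([0.4982, 0.1896]), array([0.4452, 0.2139]), array([0.4488, 0.2257])]
green top side [array([0.4472, 0.2242]), array([0.5037, 0.2089])]
[176 168 141 125 119 117 116 115 107  90  80  75  71  62  62  68  64  68
  65  63  67  64  70  75  80  90  95  97]
```

```bash
cat >> h.py <<'E'
from scipy.spatial.transform import Rotation as R
def Rdown(yaw,sgn=1):
    # block axis yaw (deg); tool y perpendicular to it
    a=np.radians(yaw); x=np.array([0,0,-1.]); y=sgn*np.array([-np.sin(a),np.cos(a),0]); return np.c_[x,y,np.cross(x,y)]
def delta(p,Rt,p0=None,R0=None):
    o=env.observe()
    p0=o['position'] if p0 is None else p0
    R0=R.from_quat(o['eef_rot']).as_matrix() if R0 is None else R0
    t=R0.T@(np.asarray(p)-p0)*100; r=R.from_matrix(R0.T@Rt).as_rotvec()
    print('shift cm',t.round(2),'rot',r.round(3),'deg',np.degrees(np.linalg.norm(r)).round(1)); return t,r
def st():
    o=env.observe(); M=R.from_quat(o['eef_rot']).as_matrix()
    print('t',round(o['time'],2),'p',o['position'].round(4),'F',o['force'].round(2),'gap',round(o['finger_gap'],3),'q',o['qpos'].round(3)); print(M.round(3)); return o,M
E
python3 - <<'E'
from h import *
st()
for s in(1,-1): delta((.475,.213,.25),Rdown(-20,s)) 
E
```

```text
t 0.15 p [0.212  0.4801 0.3035] F [-0.07 -0.22  0.29] gap 1.004 q [ 1.     0.263 -0.049  1.259 -0.     1.415]
[[-0.     0.404  0.915]
 [-0.001  0.915 -0.404]
 [-1.    -0.001 -0.   ]]
shift cm [  5.36 -13.81  34.85] rot [-0.067 -0.     0.001] deg 3.8
shift cm [  5.36 -13.81  34.85] rot [3.075e+00 1.000e-03 0.000e+00] deg 176.2
```

>>> {"fn": "play_rows", "kwargs": {"targets": [[[0.5, -1.7, 3.7, 0, 0, 0, 1], [1, -3.4, 7.4, 0, 0, 0, 1], [1.5, -5.1, 11.1, 0, 0, 0, 1], [2, -6.8, 14.8, 0, 0, 0, 1], [2.5, -8.5, 18.5, -0.067, 0, 0, 1]]]}}

```text
time: 0.57
position: [0.3476, 0.3262, 0.2786]
eef_rot: [0.123, 0.696, -0.123, 0.696]
force: [0.4, 0.9, 0.7]
finger_gap: 0.999
```

>>> {"fn": "play_rows", "kwargs": {"targets": [[[0.4, -1.5, 3.3, 0, 0, 0, 1], [0.8, -3.0, 6.6, 0, 0, 0, 1], [1.2, -4.5, 10, 0, 0, 0, 1], [1.5, -5.3, 11.5, 0, 0, 0, 1], [1.5, -5.3, 11.5, 0, 0, 0, 1]]]}}

```text
time: 0.98
position: [0.4389, 0.2362, 0.263]
eef_rot: [0.124, 0.696, -0.124, 0.696]
force: [-0.6, -0.3, -1.3]
finger_gap: 1.002
```

```bash
python3 - <<'E'
from h import *
o,M=st()
T=np.eye(4);T[:3,:3]=M;T[:3,3]=o['position']
im=snap('wrist','w1'); im['pose']=T@im['tool_from_camera']; pickle.dump(im,open('pics/w1.pkl','wb'))
E
```

```text
t 0.98 p [0.4389 0.2362 0.263 ] F [-0.62 -0.35 -1.3 ] gap 1.002 q [ 3.300e-01  2.350e-01 -2.000e-01  1.136e+00 -1.000e-03  6.830e-01]
[[-0.001  0.345  0.939]
 [-0.001  0.939 -0.345]
 [-1.    -0.001 -0.   ]]
```

View pics/w1.png

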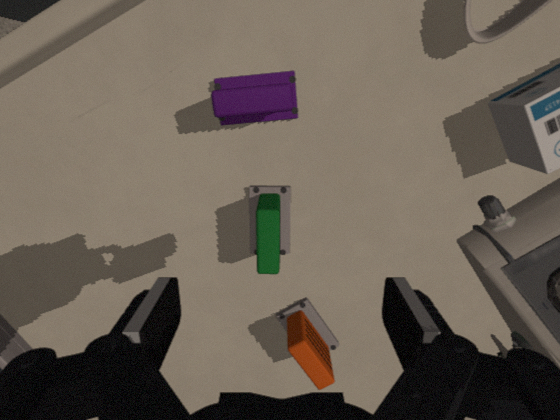

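Green block at (268,233), almost upright in the picture. Purple is at (255,97) and orange at (310,348); both are clear of the jaws.

```bash
python3 - <<'E'
from h import *
im=load('w1'); f=im['frame']
x0,y0=230,170
A=cv2.resize(f[y0:y0+120,x0:x0+90],None,fx=5,fy=5,interpolation=cv2.INTER_CUBIC)
cv2.imwrite('pics/c3.png',A[:,:,::-1])
E
```

```text
(no output)
```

View pics/c3.png

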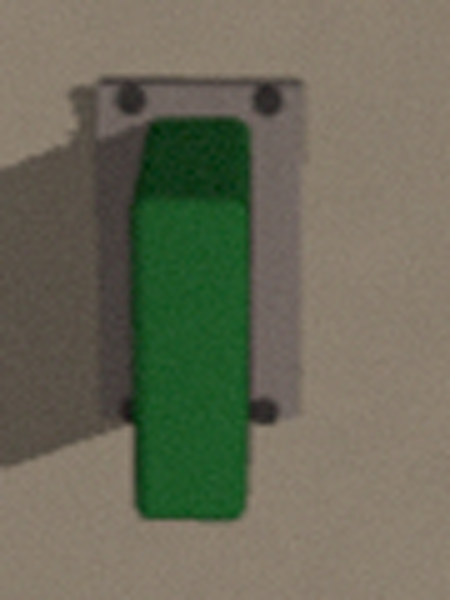

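```bash
python3 - <<'E'
from h import *
im=load('w1')
c=lambda x,y:((x+.5)/5-.5+230,(y+.5)/5-.5+170)
for pts,z in((((135,200),(249,200),(246,519),(139,519)),.06),(((99,80),(302,80),(300,416),(97,416)),.008)):
    P=np.array([onz(im,*c(*p),z)[:2] for p in pts]); a=(P[2]+P[3]-P[0]-P[1])/2
    print(P.mean(0).round(4),np.linalg.norm(a).round(4),np.degrees(np.arctan2(a[1],a[0])).round(1), np.linalg.norm(P[1]-P[0]).round(4))
delta((.474,.211,.24),Rdown(-20.5))
E
```

```text
[0.4728 0.2115] 0.0585 -20.8 0.0185
[0.4725 0.2112] 0.0702 -21.2 0.0384
shift cm [ 2.33 -1.23  4.32] rot [ 0.006 -0.001  0.001] deg 0.4
```

```bash
python3 - <<'E'
from h import *
delta((.473,.2115,.092),Rdown(-21))
E
```

```text
shift cm [17.13 -1.21  4.22] rot [ 0.015 -0.001  0.001] deg 0.9
```

>>> {"fn": "play_rows", "kwargs": {"targets": [[[1, -0.8, 2.8, 0.015, 0, 0, 1], [3, -1.2, 4.2, 0.015, 0, 0, 1], [6.5, -1.2, 4.2, 0.015, 0, 0, 1], [9, -1.2, 4.2, 0.015, 0, 0, 0.8], [11, -1.2, 4.2, 0.015, 0, 0, 0.6]]]}}

```text
time: 1.45
position: [0.4711, 0.2135, 0.152]
eef_rot: [0.128, 0.696, -0.128, 0.695]
force: [0.0, -0.0, 0.4]
finger_gap: 0.748
```

>>> {"fn": "play_rows", "kwargs": {"targets": [[[2, 0, 0, 0, 0, 0, 0.6], [4, 0, 0, 0, 0, 0, 0.6], [5.5, 0, 0, 0, 0, 0, 0.6], [6.1, 0, 0, 0, 0, 0, 0.6], [6.1, 0, 0, 0, 0, 0, 0.6]]]}}

```text
time: 1.87
position: [0.4712, 0.2135, 0.092]
eef_rot: [0.127, 0.696, -0.128, 0.695]
force: [0.5, 0.1, -0.1]
finger_gap: 0.602
```

```bash
python3 - <<'E'
from h import *
o,M=st()
delta((.473,.2115,.092),Rdown(-21))
T=np.eye(4);T[:3,:3]=M;T[:3,3]=o['position']
im=snap('wrist','w2'); im['pose']=T@im['tool_from_camera']; pickle.dump(im,open('pics/w2.pkl','wb'))
E
```

```text
t 1.87 p [0.4712 0.2135 0.092 ] F [ 0.45  0.11 -0.12] gap 0.602 q [ 0.268  0.412 -0.452  0.709  0.     0.631]
[[-0.002  0.355  0.935]
 [-0.     0.935 -0.355]
 [-1.    -0.001 -0.002]]
shift cm [ 0.   -0.13  0.24] rot [ 0.004 -0.002  0.001] deg 0.2
```

View pics/w2.png

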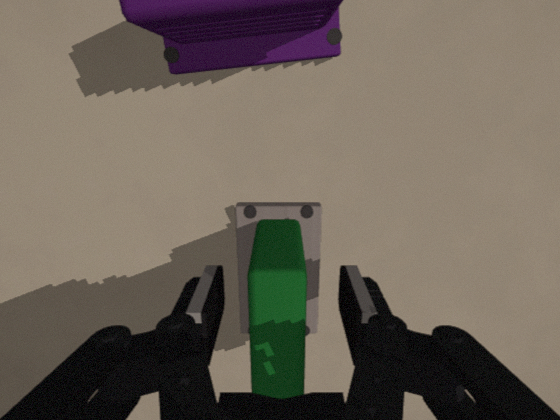

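The green grip (277,330) sits between the pads and roughly centred. Closing.

>>> {"fn": "play_rows", "kwargs": {"targets": [[[0, -0.1, 0.2, 0, 0, 0, 0.6], [0, -0.1, 0.2, 0, 0, 0, 0.2], [0, -0.1, 0.2, 0, 0, 0, 0], [0, -0.1, 0.2, 0, 0, 0, 0], [0, -0.1, 0.2, 0, 0, 0, 0]]], "squeeze": 50}}

```text
time: 2.33
position: [0.4742, 0.2115, 0.0936]
eef_rot: [0.128, 0.695, -0.128, 0.696]
force: [-0.3, -0.5, 6.2]
finger_gap: 0.229
```

>>> {"fn": "play_rows", "kwargs": {"targets": [[[0, 0, 0, 0, 0, 0, 0], [-1, 0, 0, 0, 0, 0, 0], [-3, 0, 0, 0, 0, 0, 0], [-6, 0, 0, 0, 0, 0, 0], [-9, 0, 0, 0, 0, 0, 0]]]}}

```text
time: 2.75
position: [0.4732, 0.2112, 0.1839]
eef_rot: [0.128, 0.696, -0.128, 0.695]
force: [0.8, 0.5, -0.8]
finger_gap: 0.227
```

```bash
python3 - <<'E'
from h import *
o,M=st()
T=np.eye(4);T[:3,:3]=M;T[:3,3]=o['position']
im=snap('wrist','w3'); im['pose']=T@im['tool_from_camera']; pickle.dump(im,open('pics/w3.pkl','wb'))
E
```

```text
t 2.75 p [0.4732 0.2112 0.1839] F [ 0.76  0.49 -0.81] gap 0.227 q [ 0.262  0.32  -0.306  0.946  0.     0.626]
[[-0.001  0.356  0.935]
 [-0.     0.935 -0.356]
 [-1.    -0.001 -0.001]]
```

View pics/w3.png

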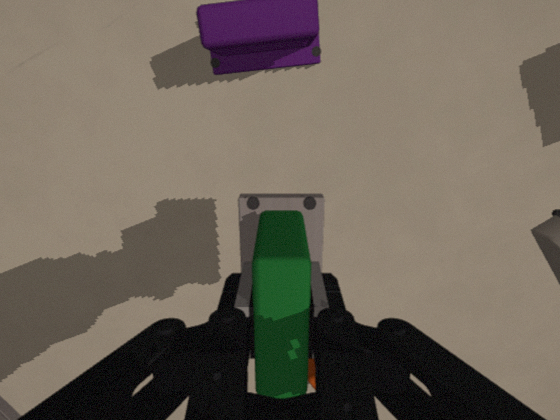

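The block is held. Carrying it over the stone's middle for a wrist look.

```bash
python3 - <<'E'
from h import *
delta((.516,-.141,.26),Rdown(8.3))
E
```

```text
shift cm [ -7.08 -31.49  16.4 ] rot [-0.509  0.006 -0.002] deg 29.1
```

>>> {"fn": "play_rows", "kwargs": {"targets": [[[-2, -3, 1.5, -0.1, 0, 0, 0], [-4, -6, 3, -0.2, 0, 0, 0], [-6, -9, 4.5, -0.3, 0, 0, 0], [-7, -12.5, 6.5, -0.4, 0, 0, 0], [-7, -16, 8.3, -0.5, 0, 0, 0]]]}}

```text
time: 3.22
position: [0.4952, 0.0307, 0.2553]
eef_rot: [-0.05, 0.704, 0.05, 0.707]
force: [1.0, 0.7, -1.3]
finger_gap: 0.224
```

```bash
python3 - <<'E'
from h import *
st();delta((.516,-.141,.26),Rdown(8.3))
E
```

```text
t 3.22 p [0.4952 0.0307 0.2553] F [ 0.97  0.66 -1.29] gap 0.224 q [-0.103  0.233 -0.225  1.109  0.    -0.244]
[[ 0.004 -0.141  0.99 ]
 [-0.     0.99   0.141]
 [-1.    -0.001  0.004]]
shift cm [ -0.45 -17.29  -0.37] rot [-0.003  0.004  0.001] deg 0.3
```

>>> {"fn": "play_rows", "kwargs": {"targets": [[[-0.2, -3.5, 0, 0, 0.004, 0, 0], [-0.4, -7.2, 0, 0, 0.004, 0, 0], [-0.4, -11, -0.1, 0, 0.004, 0, 0], [-0.4, -14.7, -0.2, 0, 0.004, 0, 0], [-0.4, -16.5, -0.3, 0, 0.004, 0, 0]]]}}

```text
time: 3.63
position: [0.5141, -0.1352, 0.2569]
eef_rot: [-0.048, 0.707, 0.047, 0.704]
force: [-0.2, 0.1, -1.1]
finger_gap: 0.228
```

>>> {"fn": "play_rows", "kwargs": {"targets": [[[0, -0.4, 0, 0, 0, 0, 0], [0, -0.4, 0, 0, 0, 0, 0], [0, -0.4, 0, 0, 0, 0, 0]]]}}

```text
time: 3.88
position: [0.5142, -0.135, 0.2569]
eef_rot: [-0.048, 0.707, 0.048, 0.704]
force: [-0.1, -0.1, -0.6]
finger_gap: 0.225
```

```bash
python3 - <<'E'
from h import *
o,M=st()
T=np.eye(4);T[:3,:3]=M;T[:3,3]=o['position']
im=snap('wrist','w4'); im['pose']=T@im['tool_from_camera']; pickle.dump(im,open('pics/w4.pkl','wb'))
E
```

```text
t 3.88 p [ 0.5142 -0.135   0.2569] F [-0.07 -0.11 -0.6 ] gap 0.225 q [-0.409  0.295 -0.131  1.148 -0.002 -0.545]
[[-0.004 -0.136  0.991]
 [-0.     0.991  0.136]
 [-1.     0.    -0.004]]
```

View pics/w4.png

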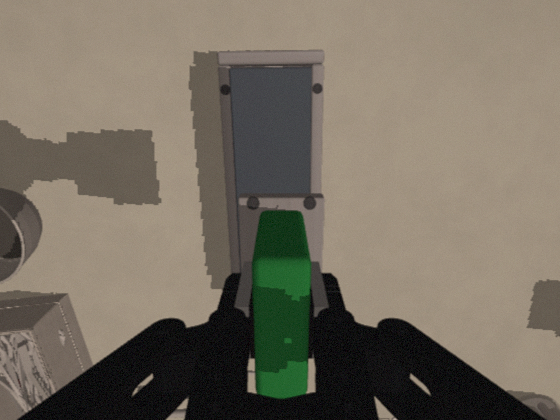

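Wrist view: the stone face's unmarked end is at row ~66, cols 231–311. The held sole's near edge is at row ~197, cols 239–323, and it's parallel to the stone.

```bash
python3 - <<'E'
from h import *
im=load('w4'); f=im['frame']
A=cv2.resize(f[40:240,200:350],None,fx=3,fy=3,interpolation=cv2.INTER_CUBIC)
cv2.imwrite('pics/c4.png',A[:,:,::-1])
g=f.astype(int)
for r in(80,100,120,140,160,180): print(r,[tuple(g[r,c]) for c in list(range(226,240,2))+list(range(306,320,2))])
E
```

```text
80 [(np.int64(86), np.int64(79), np.int64(75)), (np.int64(88), np.int64(79), np.int64(77)), (np.int64(59), np.int64(59), np.int64(61)), (np.int64(69), np.int64(73), np.int64(76)), (np.int64(65), np.int64(66), np.int64(70)), (np.int64(70), np.int64(72), np.int64(76)), (np.int64(69), np.int64(70), np.int64(72)), (np.int64(67), np.int64(68), np.int64(72)), (np.int64(70), np.int64(70), np.int64(75)), (np.int64(68), np.int64(70), np.int64(69)), (np.int64(104), np.int64(94), np.int64(87)), (np.int64(130), np.int64(119), np.int64(113)), (np.int64(133), np.int64(120), np.int64(116)), (np.int64(139), np.int64(124), np.int64(119))]
100 [(np.int64(89), np.int64(81), np.int64(76)), (np.int64(87), np.int64(81), np.int64(76)), (np.int64(72), np.int64(67), np.int64(63)), (np.int64(69), np.int64(71), np.int64(74)), (np.int64(66), np.int64(67), np.int64(70)), (np.int64(72), np.int64(71), np.int64(75)), (np.int64(72), np.int64(73), np.int64(77)), (np.int64(70), np.int64(70), np.int64(73)), (np.int64(69), np.int64(73), np.int64(74)), (np.int64(68), np.int64(67), np.int64(71)), (np.int64(109), np.int64(
[... 1992 characters left out ...]
23), np.int64(113)), (np.int64(136), np.int64(123), np.int64(115))]
180 [(np.int64(79), np.int64(72), np.int64(68)), (np.int64(80), np.int64(74), np.int64(68)), (np.int64(88), np.int64(84), np.int64(80)), (np.int64(85), np.int64(78), np.int64(77)), (np.int64(76), np.int64(68), np.int64(64)), (np.int64(60), np.int64(59), np.int64(61)), (np.int64(65), np.int64(64), np.int64(70)), (np.int64(65), np.int64(67), np.int64(73)), (np.int64(70), np.int64(70), np.int64(72)), (np.int64(87), np.int64(79), np.int64(77)), (np.int64(125), np.int64(116), np.int64(109)), (np.int64(129), np.int64(117), np.int64(111)), (np.int64(132), np.int64(122), np.int64(113)), (np.int64(134), np.int64(121), np.int64(117))]
```

View pics/c4.png

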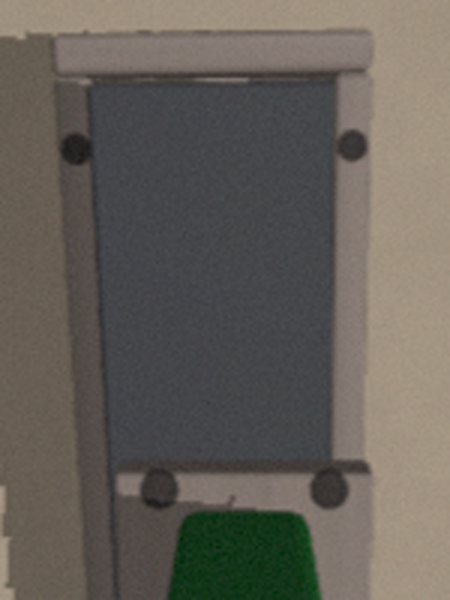

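```bash
python3 - <<'E'
from h import *
im=load('w4')
c=lambda x,y:((x+.5)/3-.5+200,(y+.5)/3-.5+40)
P=np.array([onz(im,*c(*p),.052)[:2] for p in((93,84),(335,84),(330,462),(115,462))])
print(P.round(4)); L=P[3]-P[0];Rr=P[2]-P[1]
yaw=[np.degrees(np.arctan2(v[1],v[0])) for v in(L,Rr)];print(yaw,np.linalg.norm(P[1]-P[0]),np.linalg.norm(P[2]-P[3]))
a=np.radians(np.mean(yaw));u=np.array([np.cos(a),np.sin(a)])
C=(P[0]+P[1])/2+.1*u;print('C',C)
n=np.array([-u[1],u[0]])
print('mid offsets',[(((P[i]+P[j])/2-C)@n).round(4) for i,j in((0,1),(2,3))])
# block plate near edge in hand: z of plate top = .2569-.0936+.008
z=.2569-.0936+.008
Q=np.array([onz(im,*c(*p),z)[:2] for p in((118,470),(371,470))]);o=Q.mean(0)-np.array([.5142,-.135]);print('plate w',np.linalg.norm(Q[1]-Q[0]),'edge mid rel TCP along',o@u,'across',o@n)
E
```

```text
[[ 0.4227 -0.1842]
 [ 0.4148 -0.1265]
 [ 0.5085 -0.1126]
 [ 0.5162 -0.1699]]
[np.float64(8.731037485848363), np.float64(8.48043470844023)] 0.05821434763790953 0.05780060728252951
C [ 0.51761825 -0.14042568]
mid offsets [np.float64(-0.0), np.float64(-0.0)]
plate w 0.03863898524739055 edge mid rel TCP along -0.03629555256525391 across 0.00032271093708679437
```

```bash
cat >> h.py <<'E'
C=np.array([.5175,-.1404]);YAW=8.6
u=np.array([np.cos(np.radians(YAW)),np.sin(np.radians(YAW))]);n_=np.array([-u[1],u[0]])
def rel():
    o,M=st(); d=o['position'][:2]-C
    print('stone-frame block x',-(d@u-.0013),'y',-(d@n_),'sink est',.1456-o['position'][2])
def tgt(x,z):
    p=C-(x-.0013)*u; return delta((p[0],p[1],z),Rdown(YAW))
E
python3 - <<'E'
from h import *
rel();tgt(-.065,.165)
E
```

```text
t 3.93 p [ 0.5143 -0.1346  0.2569] F [ 1.06  0.13 -1.51] gap 0.224 q [-0.409  0.295 -0.132  1.148 -0.002 -0.545]
[[-0.004 -0.136  0.991]
 [-0.     0.991  0.136]
 [-1.     0.    -0.004]]
stone-frame block x 0.003617966055419363 y -0.006260352262646752 sink est -0.11130302871919495
shift cm [ 9.16 -0.54  6.91] rot [-0.013 -0.004 -0.   ] deg 0.8
```

>>> {"fn": "play_rows", "kwargs": {"targets": [[[1, -0.3, 2.5, -0.013, -0.004, 0, 0], [2, -0.6, 5, -0.013, -0.004, 0, 0], [4.5, -0.6, 7, -0.013, -0.004, 0, 0], [7, -0.6, 7, -0.013, -0.004, 0, 0], [8.5, -0.6, 7, -0.013, -0.004, 0, 0]]]}}

```text
time: 4.35
position: [0.5844, -0.13, 0.1691]
eef_rot: [-0.053, 0.706, 0.054, 0.704]
force: [-0.9, 0.5, -1.6]
finger_gap: 0.23
```

>>> {"fn": "play_rows", "kwargs": {"targets": [[[0.3, 0, 0, 0, 0, 0, 0], [0.3, 0, 0, 0, 0, 0, 0], [0.3, 0, 0, 0, 0, 0, 0]]]}}

```text
time: 4.6
position: [0.5845, -0.1314, 0.1697]
eef_rot: [-0.053, 0.705, 0.053, 0.705]
force: [0.3, -0.1, -0.6]
finger_gap: 0.225
```

```bash
python3 - <<'E'
from h import *
rel();tgt(-.065,.147)
snap('scene','s5');snap('side','d5')
for t,(x,y,w,h) in {'s5':(330,150,130,160),'d5':(230,180,190,150)}.items():
    im=load(t)['frame'][y:y+h,x:x+w]; cv2.imwrite(f'pics/{t}c.png',cv2.resize(im,None,fx=3.5,fy=3.5,interpolation=cv2.INTER_CUBIC)[:,:,::-1])
E
```

```text
t 4.6 p [ 0.5845 -0.1314  0.1697] F [ 0.32 -0.13 -0.57] gap 0.225 q [-0.357  0.456 -0.123  0.991  0.    -0.507]
[[ 0.001 -0.149  0.989]
 [-0.     0.989  0.149]
 [-1.    -0.     0.001]]
stone-frame block x -0.06626631413250803 y 0.0010884855842500148 sink est -0.02408436618676396
shift cm [ 2.27  0.11 -0.13] rot [-0.     0.001  0.   ] deg 0.1
```

View pics/d5c.png

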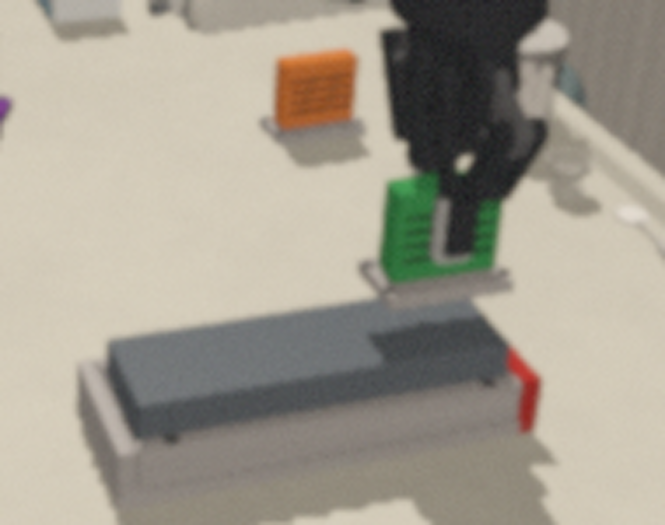

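The block hovers over the red-marked end at crop (440,285), lengthwise, centred in the estimate. Lowering.

>>> {"fn": "play_rows", "kwargs": {"targets": [[[1, 0, -0.1, 0, 0, 0, 0], [2, 0, -0.1, 0, 0, 0, 0], [2.4, 0, -0.1, 0, 0, 0, 0], [2.6, 0, -0.1, 0, 0, 0, 0], [2.6, 0, -0.1, 0, 0, 0, 0]]]}}

```text
time: 5.12
position: [0.5832, -0.1321, 0.1425]
eef_rot: [-0.053, 0.705, 0.053, 0.705]
force: [-1.2, -0.1, 1.9]
finger_gap: 0.227
```

>>> {"fn": "play_rows", "kwargs": {"targets": [[[0.1, 0, 0, 0, 0, 0, 0], [0.2, 0, 0, 0, 0, 0, 0], [0.3, 0, 0, 0, 0, 0, 0], [0.3, 0, 0, 0, 0, 0, 0], [0.3, 0, 0, 0, 0, 0, 0]]]}}

```text
time: 5.53
position: [0.5833, -0.1322, 0.1398]
eef_rot: [-0.053, 0.705, 0.053, 0.705]
force: [-2.0, -0.4, 4.0]
finger_gap: 0.229
```

```bash
python3 - <<'E'
from h import *
rel()
E
```

```text
t 5.53 p [ 0.5833 -0.1322  0.1398] F [-2.04 -0.39  3.97] gap 0.229 q [-0.359  0.479 -0.173  0.919 -0.    -0.508]
[[ 0.    -0.149  0.989]
 [-0.     0.989  0.149]
 [-1.    -0.     0.   ]]
stone-frame block x -0.06502268021202616 y 0.0017213795813471715 sink est 0.0058436043004627125
```

Contact is made: about 6 mm sunk by height, and the force agrees. Pressing about 2 mm more, then checking.

>>> {"fn": "play_rows", "kwargs": {"targets": [[[0.1, 0, 0, 0, 0, 0, 0], [0.2, 0, 0, 0, 0, 0, 0], [0.2, 0, 0, 0, 0, 0, 0], [0.2, 0, 0, 0, 0, 0, 0], [0.2, 0, 0, 0, 0, 0, 0]]]}}

```text
time: 5.95
position: [0.5834, -0.1322, 0.1377]
eef_rot: [-0.053, 0.705, 0.053, 0.705]
force: [-1.1, -0.2, 4.3]
finger_gap: 0.229
```

```bash
python3 - <<'E'
from h import *
rel(); snap('side','d6')
im=load('d6')['frame'][180:330,230:420]; cv2.imwrite('pics/d6c.png',cv2.resize(im,None,fx=4,fy=4,interpolation=cv2.INTER_CUBIC)[:,:,::-1])
tgt(.065,.1378)
E
```

```text
t 5.95 p [ 0.5834 -0.1322  0.1377] F [-1.15 -0.22  4.26] gap 0.229 q [-0.359  0.48  -0.176  0.914 -0.    -0.508]
[[ 0.    -0.149  0.989]
 [-0.     0.989  0.149]
 [-1.    -0.     0.   ]]
stone-frame block x -0.06503995898680102 y 0.001738463280044688 sink est 0.007930328233894168
shift cm [-1.0e-02  1.6e-01 -1.3e+01] rot [-0.001  0.     0.   ] deg 0.1
```

View pics/d6c.png

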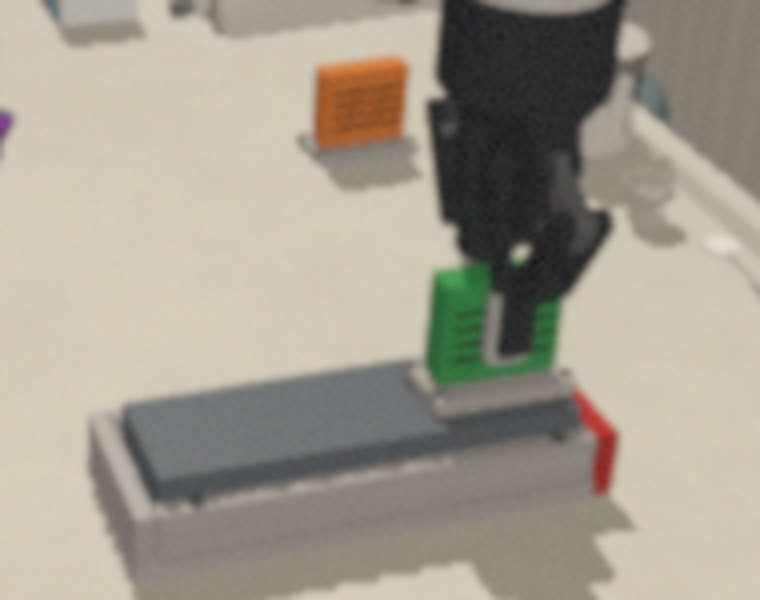

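The bed is visibly sunk and the block is flat on the red end. Sweeping.

>>> {"fn": "play_rows", "kwargs": {"targets": [[[0, 0, -0.7, 0, 0, 0, 0], [0, 0, -1.6, 0, 0, 0, 0], [0, 0, -2.5, 0, 0, 0, 0], [0, 0, -3.4, 0, 0, 0, 0], [0, 0.05, -4.3, 0, 0, 0, 0]]]}}

```text
time: 6.42
position: [0.5396, -0.1382, 0.1377]
eef_rot: [-0.053, 0.705, 0.053, 0.705]
force: [2.8, 0.1, 4.5]
finger_gap: 0.228
```

>>> {"fn": "play_rows", "kwargs": {"targets": [[[0, 0, -0.9, 0, 0, 0, 0], [0, 0, -1.8, 0, 0, 0, 0], [0, 0, -2.7, 0, 0, 0, 0], [0, 0, -3.6, 0, 0, 0, 0], [0, 0.05, -4.5, 0, 0, 0, 0]]]}}

```text
time: 6.83
position: [0.4952, -0.1444, 0.1376]
eef_rot: [-0.053, 0.705, 0.053, 0.705]
force: [2.4, 0.5, 4.5]
finger_gap: 0.231
```

>>> {"fn": "play_rows", "kwargs": {"targets": [[[0, 0, -0.9, 0, 0, 0, 0], [0, 0, -1.8, 0, 0, 0, 0], [0, 0, -2.7, 0, 0, 0, 0], [0, 0, -3.6, 0, 0, 0, 0], [0, 0, -4.2, 0, 0, 0, 0]]]}}

```text
time: 7.25
position: [0.4534, -0.1505, 0.1376]
eef_rot: [-0.053, 0.705, 0.053, 0.705]
force: [3.3, 1.5, 3.9]
finger_gap: 0.226
```

>>> {"fn": "play_rows", "kwargs": {"targets": [[[0, 0, 0, 0, 0, 0, 0], [0, 0, 0, 0, 0, 0, 0], [0, 0, 0, 0, 0, 0, 0]]]}}

```text
time: 7.5
position: [0.4542, -0.1504, 0.1374]
eef_rot: [-0.053, 0.706, 0.053, 0.705]
force: [-2.2, -0.6, 4.2]
finger_gap: 0.227
```

```bash
python3 - <<'E'
from h import *
rel(); snap('side','d7')
im=load('d7')['frame'][180:330,230:420]; cv2.imwrite('pics/d7c.png',cv2.resize(im,None,fx=4,fy=4,interpolation=cv2.INTER_CUBIC)[:,:,::-1])
tgt(.065,.1378)
E
```

```text
t 7.5 p [ 0.4542 -0.1504  0.1374] F [-2.2  -0.61  4.23] gap 0.227 q [-0.49   0.304 -0.479  0.789 -0.    -0.639]
[[-0.001 -0.149  0.989]
 [ 0.     0.989  0.149]
 [-1.     0.    -0.001]]
stone-frame block x 0.06537911220188679 y 0.0004501583639424512 sink est 0.008183834852913519
shift cm [-0.04  0.05  0.02] rot [-0.001 -0.001 -0.   ] deg 0.1
```

View pics/d7c.png

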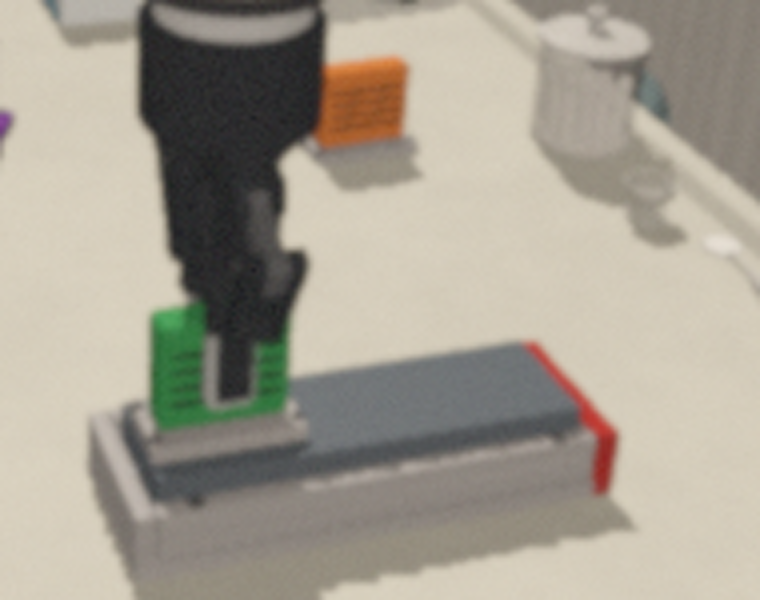

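The block is at the unmarked end, still pressed. Easing up gently with the bed, then releasing.

>>> {"fn": "play_rows", "kwargs": {"targets": [[[-0.2, 0, 0, 0, 0, 0, 0], [-0.4, 0, 0, 0, 0, 0, 0], [-0.6, 0, 0, 0, 0, 0, 0], [-0.6, 0, 0, 0, 0, 0, 0], [-0.6, 0, 0, 0, 0, 0, 0]]]}}

```text
time: 7.97
position: [0.4548, -0.1504, 0.1437]
eef_rot: [-0.053, 0.705, 0.053, 0.705]
force: [-0.4, -0.1, 1.2]
finger_gap: 0.227
```

>>> {"fn": "play_rows", "kwargs": {"targets": [[[0, 0, 0, 0, 0, 0, 0.25], [0, 0, 0, 0, 0, 0, 0.3], [0, 0, 0, 0, 0, 0, 0.4], [0, 0, 0, 0, 0, 0, 0.55], [0, 0, 0, 0, 0, 0, 0.6]]]}}

```text
time: 8.38
position: [0.4546, -0.1505, 0.1436]
eef_rot: [-0.053, 0.705, 0.053, 0.705]
force: [0.0, -0.3, -0.8]
finger_gap: 0.604
```

```bash
python3 - <<'E'
from h import *
rel()
snap('wrist','w8')
E
```

```text
t 8.38 p [ 0.4546 -0.1505  0.1436] F [ 0.01 -0.26 -0.78] gap 0.604 q [-0.49   0.297 -0.469  0.805  0.    -0.639]
[[-0.    -0.149  0.989]
 [ 0.     0.989  0.149]
 [-1.     0.     0.   ]]
stone-frame block x 0.06502778137477745 y 0.0005581853930774767 sink est 0.0020205111117827246
```

View pics/w8.png

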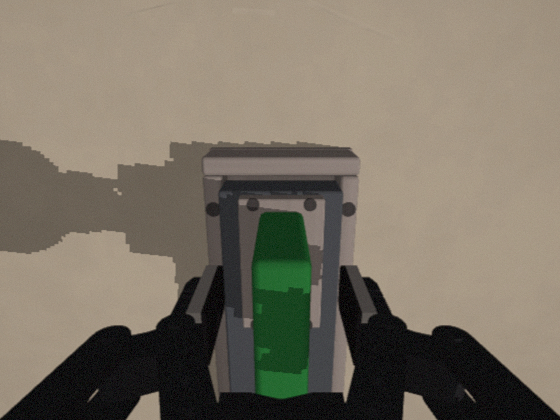

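The jaws are open and clear on both sides of the green grip (281,300), and the block sits centred on the stone's unmarked end. Withdrawing straight up.

>>> {"fn": "play_rows", "kwargs": {"targets": [[[-1.5, 0, 0, 0, 0, 0, 0.6], [-4, 0, 0, 0, 0, 0, 0.6], [-7, 0, 0, 0, 0, 0, 0.6], [-10, 0, 0, 0, 0, 0, 0.6], [-12, 0, 0, 0, 0, 0, 0.6]]]}}

```text
time: 8.85
position: [0.4547, -0.1506, 0.2662]
eef_rot: [-0.053, 0.705, 0.052, 0.706]
force: [-0.1, -0.7, 0.0]
finger_gap: 0.601
```

>>> {"fn": "play_rows", "kwargs": {"targets": [[[0, 0, 0, 0, 0, 0, 0.6], [0, 0, 0, 0, 0, 0, 0.6], [0, 0, 0, 0, 0, 0, 0.6]]]}}

```text
time: 9.1
position: [0.4543, -0.1504, 0.2628]
eef_rot: [-0.053, 0.705, 0.053, 0.705]
force: [0.7, 0.2, -0.9]
finger_gap: 0.597
```

```bash
python3 - <<'E'
from h import *
o,M=st(); snap('side','d9'); snap('scene','s9')
A=cv2.resize(load('d9')['frame'][180:330,220:420],None,fx=2.9,fy=2.9);B=cv2.resize(load('s9')['frame'][150:310,240:430],None,fx=2.5,fy=2.5)
cv2.imwrite('pics/d9c.png',A[:,:,::-1]);cv2.imwrite('pics/s9c.png',B[:,:,::-1])
s=[]
for t in('s9','d9'):
    im=load(t);m=cv2.inRange(cv2.cvtColor(im['frame'],cv2.COLOR_RGB2HSV),(45,90,40),(80,255,255))
    n,l,stt,c=cv2.connectedComponentsWithStats(m);i=1+np.argmax(stt[1:,4]);p=onz(im,*c[i],.0855)
    d=p[:2]-C;print(t,stt[i],p,'x',-d@u,'y',-d@n_)
E
```

```text
t 9.1 p [ 0.4543 -0.1504  0.2628] F [ 0.73  0.21 -0.94] gap 0.597 q [-0.49   0.202 -0.245  1.124  0.    -0.639]
[[-0.001 -0.149  0.989]
 [ 0.     0.989  0.149]
 [-1.     0.001 -0.001]]
s9 [370 239  22  40 417] [ 0.45530657 -0.15033485  0.0855    ] x 0.06297976213160497 y 0.0005230297399764969
d9 [269 250  34  33 945] [ 0.45581035 -0.14811656  0.0855    ] x 0.06214993049168552 y -0.0015949831220589742
```

View pics/d9c.png

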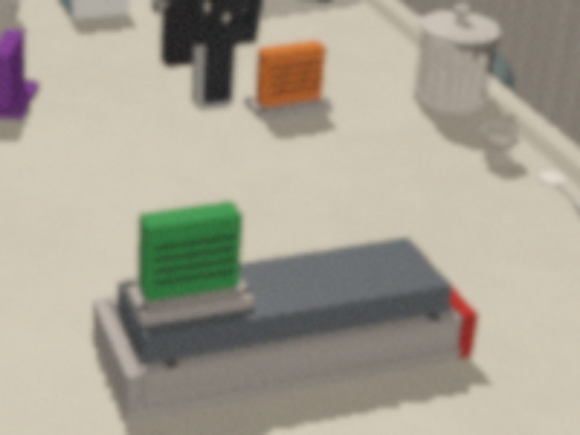

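View pics/s9c.png

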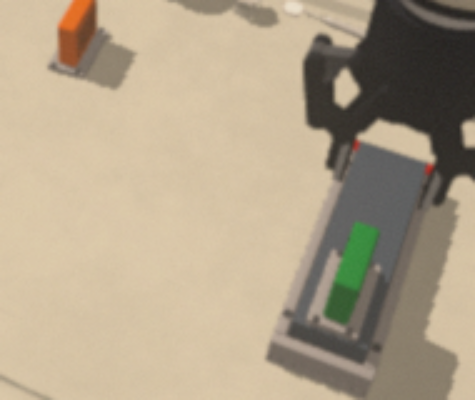

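The block stands upright and released on the unmarked end, the bed has risen, and the orange block is where it was. Handing in.

```bash
python3 -c "
from station import env
print(env.finish_job())"
```

```text
the job is handed in; nothing more can be done
None
```

The stone is dressed and the job is handed in at about 9 s of the 45 s allowed. `finish_job` gives no verdict, so I can't confirm how it was judged.

- **Stroke:** I set the green block lengthwise on the red-marked end and pressed until the bed had sunk about 8 mm. I then swept it 130 mm in one straight line to the unmarked end. At every check the tool height put the bed 7.9–8.2 mm down, with 3.9–4.5 N upward on the tool.
- **End position:** I eased the bed up before opening the jaws and pulled straight up. The block stands upright on the unmarked end, about 63 mm past the stone's centre and within 2 mm of its centre line. The two camera views agree on this to about 2 mm.
- **Other objects:** The orange and purple blocks were not touched and look unmoved in the last pictures. The bed looks risen in those pictures, and the gripper is about 12 cm clear above the stone.
- **Not measured directly:** The sink depth comes from tool height and force, since nothing reports it. The force suggested slightly different depths, within a millimetre or two. No check failed.

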